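Sort the bench clutter into its trays

ROBOT

A 6-joint arm with a two-finger parallel gripper is mounted at the origin on the work surface; the furniture and walls round the work are solid. World frame = base frame: x ahead of the robot, y to its left, z up, the work surface at z = 0. Lengths are in m, angles in degrees, forces in N, time in s.
With the tool pointing down it reaches from about 0.4 to 0.825 m from the base axis. Payload 7 kg.
Tool frame: the origin (TCP) lies midway between the tips of the shut fingers; the grasp point (between the pads) lies 19 mm behind it; z points along the fingers, y is the line along which they close (so a half turn about z gives the same grasp; the last joint's range is limited). The gripper opens to 88 mm and grips with 3 to 60 N. Pads are 19 mm wide; open, the fingers measure 130 mm over their backs; the gripper's body (78 mm by 193 mm) begins 47 mm behind the grasp point.
Start: joints at [-58.379, 20.546, 0.682, 0, -70.136, -16.507], TCP at [0.176, -0.652, 0.227] pointing down, gripper open.
Joint ranges: [-176.03, 176.03], [-82.01, 121.73], [-58.28, 71.71], [-173.87, 95.51], [-174.79, -0.11], [-173.66, 173.66]. Speed limits (degrees/s): [136.94, 136.94, 172.46, 180, 180, 180].

INTERFACE

Orientations are given as [roll, pitch, yaw] about the fixed x, y, z axes, in that order (R = Rz(yaw) Ry(pitch) Rx(roll)).
In Python, from plant import ctrl gives the robot as it stands. The module is installed in compiled form; this text tells all that it offers.
- The arm moves only by the tool play_rows, never from a script. Its argument "commands" is a list that holds one entry, the list of rows, each a list of 7 numbers: the turn, a rotation vector about the tool's x, y, z in rad, then the shift along the tool's x, y, z in cm, then the finger opening in cm, from 0 to 8.76. In form: [[[ax, ay, az, x, y, z, grip], ...]]. A call has 1 to 8 rows; each row is the pose to reach, as a shift and turn from the pose commanded when the call began, along the tool's axes at that moment; what a row does not reach only later rows make up. A row lasts 1/12 s, in which the tool goes at most 41.7 mm and 7.16 degrees, less where a joint would pass 70% of its speed; a pose out of reach is approached as far as the arm can. A call with a gripper value outside its range is refused whole. The fingers move at their own pace and stop on an object; the grip force is fixed at half the most. Time passes only in rows, so rows that repeat a pose let the fingers close. It gives the time, the measured TCP pose, the force, the opening and the grip force at its end, in the units of the state.
- ctrl.get_obs(): the state, without advancing time (a new reading comes with each control period).
- ctrl.snapshot(name): name is "scene" or "top"; returns a dict with "color" (420x560x3 uint8, red, green, blue), "camera_matrix" (3x3 intrinsics, pixels), "k1" (the pictures are not rectified: a ray, as slopes to the right and down, at radius r is drawn at 1 + k1 r^2 times it, then the intrinsics apply), "origin" and "rotation" of the camera in the world. Camera axes: x right, y down, z forward; pixel columns grow to the right and rows downward; lengths in m; the calibration is good to about 2 mm. A picture is of the moment at which its call begins. There is no depth.
- ctrl.close_job(): hands the job in; it is judged then, once.
Trained networks look in a picture, given as the dict that the camera call returned (one of the last four; its "shot" number tells which), for a name from the list of things; names that differ only in an ending like _2 or _b are one class to them, and where a whole thing is asked for, a point or a joint stands for the part that bears it (a point fixed in the world has none). Each returns a list of dicts, best first, with "conf" (0 to 1); they miss things now and then, are a little off and sometimes report something else, mostly with a low value. They report only what shows in the picture. A call takes as long as a camera call.
- ctrl.find_in(picture, name): "bbox" ([left, top, width, height] in pixels, round what is visible of it).
The state is a dict: "clock": time; "joint_pos": joint angles; "qvel": joint speeds; "tau": joint torques, N m; "tool_pos": TCP position; "orientation": TCP orientation; "force": force on the tool from outside, world axes, zero at the start; "moment": the same for the moment, N m; "opening": finger opening in m; "gripper_force": force on a finger pad.
Only numpy, scipy, OpenCV 4.12 (cv2) and the standard library are available. Lean on these libraries where they do the work, as an engineer would, in place of code of your own. Each camera call takes 0.05 s, during which the arm holds its last target. There are 200 camera calls.

TASK

Clear the things strewn in front of the robot away where each kind belongs: one screw tin upright in each of the two round recesses of the tin board, the block plane lying flat on its sole in the longer tray, and the short thick cream wood block lying flat in the shorter tray. Each thing must sit right down on the floor of its place, inside the rim. Leave the screwdriver and the tape roll where they lie.

Things in the scene. Friction and masses are not known exactly. Their poses are not given: they have to be found in the camera images.
- tin_a: round screw tin with a pressed silver lid and a green side, 67 mm across, 58 mm tall, standing upright on the table in front of the robot (not the fixed tins far to the left and behind), about 0.3 kg. Origin: centre of its underside, z up. The two tins are interchangeable.
- tin_b: round screw tin with a pressed silver lid and a red side, 67 mm across, 58 mm tall, standing upright on the table in front of the robot (not the fixed tins far to the left and behind), about 0.3 kg. Origin: centre of its underside, z up. The two tins are interchangeable.
- plane: small metal block plane standing on its flat steel sole, about 0.7 kg, 160 mm long (its y), 50 mm wide (its x), 38 mm tall. The sole is a plate 6 mm thick and 50 mm wide; above it the body is up to 46 mm wide and 36 mm high, from y = -62 to +65 mm. Grip it across x near the origin. Origin: centre of its underside, z up.
- cream_block: short thick block of pale cream wood lying flat, about 0.11 kg, 120 mm long (its y), 55 mm wide (its x), 45 mm tall. Origin: centre of its underside, z up.
- tin_board: fixed plywood board lying on the table, 115 mm (its x) by 220 mm (its y), 18 mm thick, with two round recesses 88 mm across and 12 mm deep (their floor 6 mm above the table), centred at y = -52.5 mm and y = +52.5 mm, x = 0. One tin goes in each, either way about. Origin: centre of the underside, z up.
- plane_tray: fixed low open tray of brown wood with a grey felt floor, the longer of the two trays: 196 mm long (its y) by 86 mm wide (its x) outside, 184 by 74 mm inside, rim 16 mm above the table, walls and floor 6 mm thick. For the block plane, lengthwise, either end first. Origin: centre of the underside, z up.
- block_tray: fixed low open plywood tray with a card-lined floor, the shorter of the two trays: 156 mm long (its y) by 91 mm wide (its x) outside, 144 by 79 mm inside, rim 16 mm above the table, walls and floor 6 mm thick. For the cream wood block, lengthwise, either end first. Origin: centre of the underside, z up.
- screwdriver: bystander, to be left alone: loose screwdriver with a blue handle lying among the things, 195 mm long (its y, handle towards +y), 26 mm wide, 28 mm tall. Origin: centre of its underside.
- tape_roll: bystander, to be left alone: loose roll of masking tape lying flat on the right, 105 mm across, 25 mm tall. Origin: centre of its underside.

How it is judged (in metres and radians):
At the end, for the whole second after the job is handed in: One tin on the floor of each round recess (within 13 mm of its centre each way), the plane on the floor of the longer tray and the cream block on that of the shorter (within 15 mm of the tray centre each way), undersides below 10 mm, tilts under 0.08 rad, all at rest and released (((x of tin_a in the frame of tin_board between -0.013 and 0.013 m and y of tin_a in the frame of tin_board between -0.0655 and -0.0395 m and z of each of tin_a, tin_b in the frame of tin_board below 0.01 m and angle between each of tin_a, tin_b's own z axis and vertical below 0.08 rad and linear speed of each of tin_a, tin_b below 0.02 m/s and x of tin_b in the frame of tin_board between -0.013 and 0.013 m and y of tin_b in the frame of tin_board between 0.0395 and 0.0655 m) or (x of tin_a in the frame of tin_board between -0.013 and 0.013 m and y of tin_a in the frame of tin_board between 0.0395 and 0.0655 m and z of each of tin_a, tin_b in the frame of tin_board below 0.01 m and angle between each of tin_a, tin_b's own z axis and vertical below 0.08 rad and linear speed of each of tin_a, tin_b below 0.02 m/s and x of tin_b in the frame of tin_board between -0.013 and 0.013 m and y of tin_b in the frame of tin_board between -0.0655 and -0.0395 m)) and x of plane in the frame of plane_tray between -0.015 and 0.015 m and y of plane in the frame of plane_tray between -0.015 and 0.015 m and z of plane in the frame of plane_tray below 0.01 m and angle between each of plane, cream_block's own z axis and vertical below 0.08 rad and linear speed of each of plane, cream_block below 0.02 m/s and x of cream_block in the frame of block_tray between -0.015 and 0.015 m and y of cream_block in the frame of block_tray between -0.015 and 0.015 m and z of cream_block in the frame of block_tray below 0.01 m); the robot touches nothing.
It fails at once if the screwdriver is pushed more than 30 mm from where it lay (distance of screwdriver from where it was at the start of the episode above 0.03 m).
It fails at once if the tape roll is pushed more than 30 mm from where it lay (distance of tape_roll from where it was at the start of the episode above 0.03 m).
It also fails if it takes over 96 s, if anything falls off the work surface, if the arm or the gripper's body presses on something with over 40 N, if the wrist force passes 120 N, or if a joint passes its speed limit or range.

## Working session

There is one attempt and no reset: what is moved stays moved. The work goes in short steps, Python scripts to look and compute and a tool call to move; the robot and the scene stay as the last step left them, time stands still between calls to the robot, and variables do not carry over. Pictures are saved under pics/ and viewed, at most 14 in all, crops included, and the job is handed in when it is done.

Besides the shell and the picture viewer there is one more tool, called after ">>>" by a JSON object that holds its "api" and its "payload", one argument or row to a line. play_rows: Moves the arm, as the interface text tells. Its arguments: {"type":"object","properties":{"commands":{"type":"array","items":{"type":"array","items":{"type":"array","items":{"type":"number"}}}}},"required":["commands"]}

```bash
mkdir -p pics
cat > h.py <<'E'
import numpy as np, cv2
from plant import ctrl
def ray(p,uv):
    K=np.array(p["camera_matrix"]); d=np.array([(uv[0]-K[0,2])/K[0,0],(uv[1]-K[1,2])/K[1,1]])
    s=d.copy()
    for _ in range(20): s=d/(1+p["k1"]*(s@s))
    return np.array(p["rotation"])@np.array([s[0],s[1],1.])
def w(p,uv,z):
    r=ray(p,uv);o=np.array(p["origin"]); return o+r*(z-o[2])/r[2]
def save(p,n): cv2.imwrite("pics/"+n,p["color"][:,:,::-1])
E
python3 - <<'E'
from h import *
for c in("top","scene"):
    p=ctrl.snapshot(c); save(p,c+"0.png"); print(c,p["origin"],np.round(p["rotation"],3).tolist(),p["k1"],np.round(p["camera_matrix"],1).tolist())
    for n in "tin_a plane cream_block tin_board plane_tray block_tray screwdriver tape_roll".split():
        for d in ctrl.find_in(p,n)[:4]:
            b=d["bbox"]; print(n,round(d["conf"],2),np.round(b),np.round(w(p,(b[0]+b[2]/2,b[1]+b[3]/2),.02),3)[:2])
o=ctrl.get_obs();print(o)
E
```

```text
top [ 0.46743954 -0.02211036  1.08703245] [-176.554, -0.56, -88.489] -0.12388169624792901 [[428.3, 0.0, 277.0], [0.0, 428.3, 210.7], [0.0, 0.0, 1.0]]Traceback (most recent call last):
  File "<stdin>", line 6, in <module>
  File "h.py", line 9, in w
    r=ray(p,uv);o=np.array(p["origin"]); return o+r*(z-o[2])/r[2]
                                                             ~^^^
IndexError: invalid index to scalar variable.
```

View pics/top0.png

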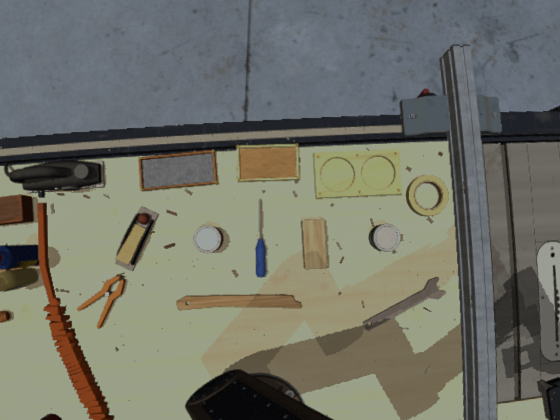

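The top view shows the plane at (137,238), tins at (209,239) and (385,237), the screwdriver at (261,240), the cream block at (315,244) and the tape at (427,195). The trays are at (178,170) and (268,163), the tin board at (357,174). The camera rotation comes as rpy degrees, so I'll fix that.

```bash
sed -i 's/return np.array(p\["rotation"\])@/return Rotation.from_euler("xyz",p["rotation"],degrees=True).as_matrix()@/; 1i from scipy.spatial.transform import Rotation' h.py
python3 - <<'E'
from h import *
for c in("top","scene"):
    p=ctrl.snapshot(c); save(p,c+"1.png"); print(c,p["origin"],p["rotation"])
    for n in "tin_a plane cream_block tin_board plane_tray block_tray screwdriver tape_roll".split():
        for d in ctrl.find_in(p,n)[:3]:
            b=d["bbox"]; print(n,round(d["conf"],2),np.round(b,1),np.round(w(p,(b[0]+b[2]/2,b[1]+b[3]/2),.02),3)[:2])
    if c=="top":
        im=p["color"][135:285,105:475,::-1]
        a=cv2.resize(im[:,:190],None,fx=4,fy=4,interpolation=cv2.INTER_CUBIC)
        b=cv2.resize(im[:,180:],None,fx=4,fy=4,interpolation=cv2.INTER_CUBIC)
        cv2.imwrite("pics/cropL.png",a);cv2.imwrite("pics/cropR.png",b)
o=ctrl.get_obs();print(o)
E
```

```text
top [ 0.46743954 -0.02211036  1.08703245] [-176.55402739   -0.56027144  -88.48914469]
tin_a 0.89 [192.4 226.   33.6  28.8] [0.453 0.136]
tin_a 0.55 [368.7 222.3  27.3  28.5] [ 0.474 -0.297]
plane 0.71 [115.4 205.3  43.4  67.7] [0.451 0.319]
cream_block 0.7 [303.2 217.1  22.5  48.7] [ 0.458 -0.126]
tin_board 0.75 [311.3 151.7  93.1  42.4] [ 0.633 -0.233]
plane_tray 0.66 [139.5 149.   78.   44.5] [0.625 0.22 ]
plane_tray 0.38 [254.2 206.6  12.1  68.3] [0.456 0.009]
block_tray 0.92 [238.5 142.1  62.4  41.7] [ 0.652 -0.009]
screwdriver 0.83 [257.4 235.7   8.7  39.5] [0.42  0.004]
tape_roll 0.56 [406.7 178.3  43.2  36.6] [ 0.578 -0.416]
scene [-0.25084633  0.56324645  0.82091797] [-128.07313913    1.34253405 -127.55228734]
tin_a 0.83 [238.6 238.1  29.4  34.4] [0.457 0.139]
tin_a 0.74 [361.8 174.6  10.2  25.5] [ 0.481 -0.292]
tin_a 0.38 [176.3 270.1  30.6  56.8] [0.429 0.332]
plane 0.86 [176.2 268.9  29.4  56.9] [0.433 0.332]
cream_block 0.58 [310.7 195.9  45.3  35.7] [ 0.452 -0.129]
cream_block 0.52 [356.8 151.3  13.8  18.5] [ 0.592 -0.392]
tin_board 0.87 [284.8 153.5  75.   48.3] [ 0.604
[... 265 characters left out ...]
5.3  24.2] [ 0.59  -0.386]
{'clock': 1.0, 'joint_pos': array([-5.83808230e+01,  2.05461827e+01,  6.82920192e-01, -1.29685718e-03,
       -7.01356142e+01, -1.65058386e+01]), 'qvel': array([-0.02623605,  0.04698463, -0.00064339, -0.0539134 ,  0.10013921,
        0.07096345]), 'tau': array([ 1.31101820e-04, -5.82387292e+01,  2.93299288e+01,  7.00256199e+00,
        1.23327124e-02, -4.16018759e-05]), 'tool_pos': array([ 0.1759683 , -0.651644  ,  0.22656648]), 'orientation': array([-1.79999270e+02,  1.48857399e-03, -1.64887102e+02]), 'force': array([ 0.23706604, -0.25400496,  0.40746709]), 'moment': array([0.00600748, 0.02006768, 0.01182535]), 'gripper_force': 0.0, 'opening': 0.08728300129868213}
```

View pics/cropL.png

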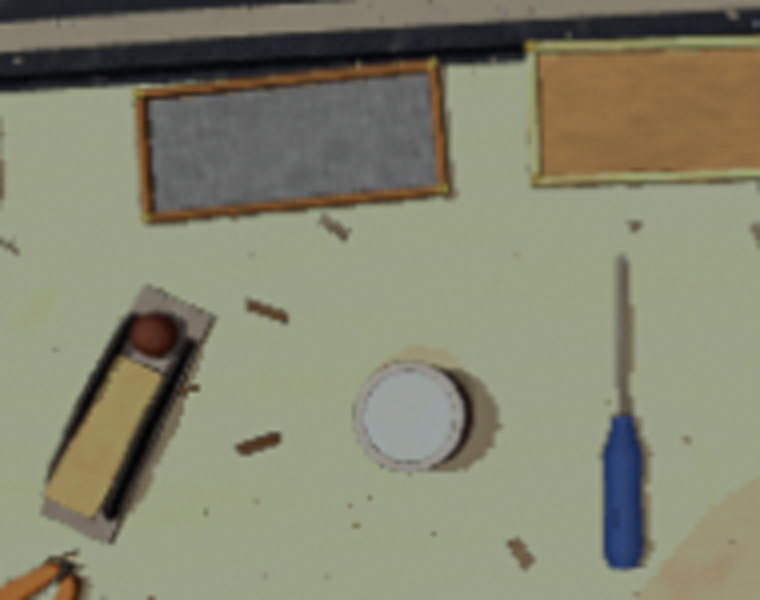

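View pics/cropR.png

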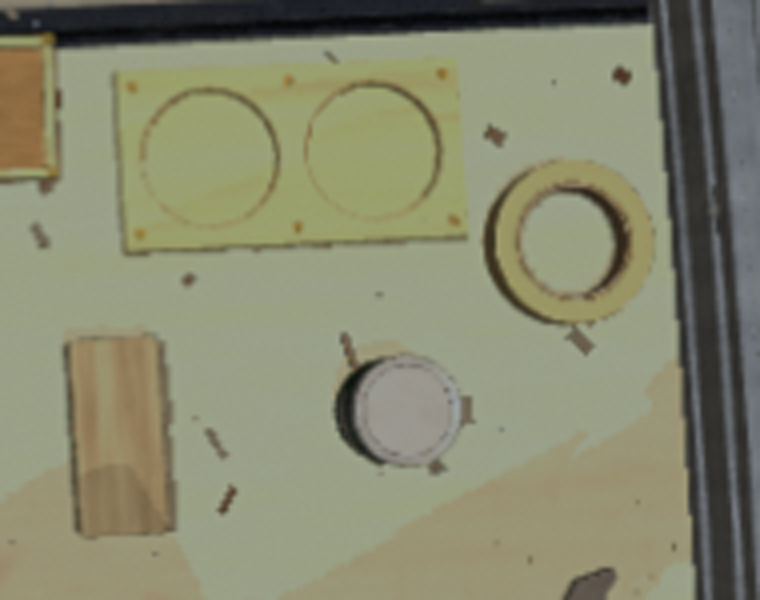

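View pics/scene1.png

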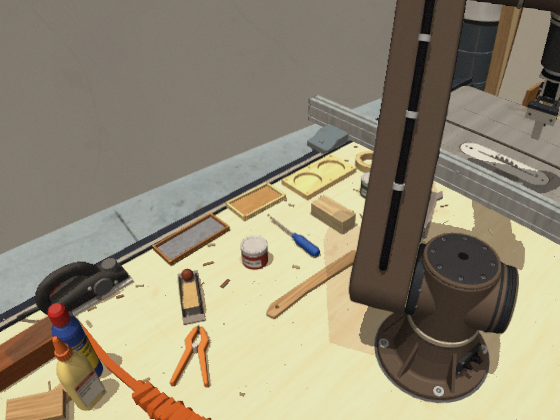

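The crops show, in crop pixels: plane sole corners L(147,285)-(215,318)-(108,542)-(42,510), lids at L(411,415) and R(408,410), the trays' rims, and recess circles at R(210,157) and R(373,150). The scene view confirms everything stands clear, with the arm beyond the fence.

```bash
cat > m.py <<'E'
from h import *
p=ctrl.snapshot("top")
L=lambda x,y:(105+x/4-.375,135+y/4-.375)
R=lambda x,y:(285+x/4-.375,135+y/4-.375)
def quad(n,c,z):
    P=np.array([w(p,q,z)[:2] for q in c]); e=np.roll(P,-1,0)-P
    l=np.linalg.norm(e,axis=1); k=0 if l[0]+l[2]>l[1]+l[3] else 1
    d=e[k]-e[k+2]; a=np.degrees(np.arctan2(d[1],d[0]))
    print(n,"ctr",P.mean(0).round(4),"sides",l.round(3),"long-axis deg",round(a%180,1)); 
quad("plane",[L(147,285),L(215,318),L(108,542),L(42,510)],.006)
quad("ptray",[L(135,92),L(437,60),L(448,193),L(147,218)],.016)
quad("pfelt",[L(150,98),L(432,70),L(442,187),L(158,212)],.006)
quad("btray",[L(527,42),R(52,35),R(58,178),L(537,185)],.016)
quad("block",[R(70,340),R(160,335),R(173,528),R(81,533)],.045)
quad("board",[R(115,72),R(455,58),R(467,237),R(127,250)],.018)
for n,q,z in [("recL",R(210,157.5),.018),("recR",R(372,151),.018),("tinL",L(411,415),.058),("tinR",R(408,410),.058)]: print(n,w(p,q,z).round(4))
E
python3 m.py
```

```text
plane ctr [0.4535 0.325 ] sides [0.049 0.158 0.048 0.159] long-axis deg 156.4
ptray ctr [0.6295 0.2246] sides [0.195 0.085 0.193 0.082] long-axis deg 96.7
pfelt ctr [0.6304 0.2243] sides [0.184 0.076 0.184 0.074] long-axis deg 96.6
btray ctr [ 0.6548 -0.0048] sides [0.156 0.092 0.152 0.092] long-axis deg 93.2
block ctr [ 0.4541 -0.1248] sides [0.055 0.118 0.056 0.117] long-axis deg 4.9
board ctr [ 0.6332 -0.2327] sides [0.219 0.115 0.217 0.113] long-axis deg 94.1
recL [ 0.6291 -0.1801  0.018 ]
recR [ 0.6366 -0.2837  0.018 ]
tinL [0.4586 0.1351 0.058 ]
tinR [ 0.4727 -0.2979  0.058 ]
```

```bash
cat > go.py <<'E'
import sys
from h import *
# chained waypoints: args x,y,z,yaw ...  rows all relative to present pose
o=ctrl.get_obs(); R0=Rotation.from_euler("xyz",o["orientation"],degrees=True); t0=np.array(o["tool_pos"])
print("t",round(o["clock"],2),"pos",t0.round(4),o["orientation"].round(1),"j",o["joint_pos"].round(0),"open",round(o["opening"],4),"F",o["force"].round(1),o["gripper_force"])
for a in sys.argv[1:]:
    x,y,z,yaw=map(float,a.split(","))
    r=(R0.inv()*Rotation.from_euler("xyz",[180,0,yaw],degrees=True)).as_rotvec(); s=R0.inv().apply(np.array([x,y,z])-t0)*100
    n=max(np.degrees(np.linalg.norm(r))/7.16,np.linalg.norm(s)/4.17)
    print(a,"->",r.round(3).tolist(),s.round(2).tolist(),"rows",round(n,1))
E
python3 go.py 0.176,-0.652,0.33,-164.9 0.473,-0.298,0.30,-180
```

```text
t 1.05 pos [ 0.176  -0.6516  0.2266] [-180.    -0.  -164.9] j [-58.  21.   1.   0. -70. -17.] open 0.0877 F [-0.   0.3 -0.8] 0.0
0.176,-0.652,0.33,-164.9 -> [-0.0, -0.0, 0.0] [0.01, -0.04, -10.34] rows 2.5
0.473,-0.298,0.30,-180 -> [-0.0, -0.0, 0.264] [-37.9, 26.4, -7.34] rows 11.2
```

>>> {"api": "play_rows", "payload": {
  "commands": [
    [[0,0,0,0,0,-10.3,8.7],[0,0,0,0,0,-10.3,8.7],[0,0,0,0,0,-10.3,8.7],[0.264,0,0,0,0,-10.3,8.7]]
  ]
}}

```text
clock: 1.38
tool_pos: [0.1774, -0.6566, 0.3341]
orientation: [-172.8, -0.1, -164.9]
force: [0.9, -1.2, -0.8]
opening: 0.0874
gripper_force: 0.0
```

I put the turn in the wrong slot in the last row, which only tilted the tool 7° in free air. I'll recompute from here.

```bash
python3 go.py 0.473,-0.298,0.25,-180
```

```text
t 1.38 pos [ 0.1774 -0.6566  0.3341] [-1.728e+02 -1.000e-01 -1.649e+02] j [-57.  14.   4.   2. -73. -18.] open 0.0874 F [ 0.9 -1.2 -0.8] 0.0
0.473,-0.298,0.25,-180 -> [-0.125, 0.014, 0.263] [-37.89, 27.77, 4.89] rows 11.3
```

>>> {"api": "play_rows", "payload": {
  "commands": [
    [[-0.125,0.014,0.263,-37.9,27.8,4.9,8.7],[-0.125,0.014,0.263,-37.9,27.8,4.9,8.7],[-0.125,0.014,0.263,-37.9,27.8,4.9,8.7],[-0.125,0.014,0.263,-37.9,27.8,4.9,8.7],[-0.125,0.014,0.263,-37.9,27.8,4.9,8.7],[-0.125,0.014,0.263,-37.9,27.8,4.9,8.7],[-0.125,0.014,0.263,-37.9,27.8,4.9,8.7],[-0.125,0.014,0.263,-37.9,27.8,4.9,8.7]]
  ]
}}

```text
clock: 2.05
tool_pos: [0.3853, -0.3966, 0.2708]
orientation: [180.0, 0.2, -180.0]
force: [0.9, -0.6, 0.2]
opening: 0.0871
gripper_force: 0.0
```

```bash
python3 go.py 0.4727,-0.2979,0.1,-180
```

```text
t 2.05 pos [ 0.3853 -0.3966  0.2708] [ 180.     0.2 -180. ] j [-26.   7. -11.  -0. -71. -64.] open 0.0871 F [ 0.9 -0.6  0.2] 0.0
0.4727,-0.2979,0.1,-180 -> [0.001, 0.003, 0.0] [-8.69, 9.85, 17.12] rows 5.2
```

>>> {"api": "play_rows", "payload": {
  "commands": [
    [[0.001,0.003,0,-8.7,9.85,17.1,8.7],[0.001,0.003,0,-8.7,9.85,17.1,8.7],[0.001,0.003,0,-8.7,9.85,17.1,8.7],[0.001,0.003,0,-8.7,9.85,17.1,8.7],[0.001,0.003,0,-8.7,9.85,17.1,8.7],[0.001,0.003,0,-8.7,9.85,17.1,8.7],[0.001,0.003,0,-8.7,9.85,17.1,8.7],[0.001,0.003,0,-8.7,9.85,17.1,8.7]]
  ]
}}

```text
clock: 2.72
tool_pos: [0.472, -0.2997, 0.1005]
orientation: [-180.0, -0.1, -179.9]
force: [0.4, -1.3, 0.5]
opening: 0.0871
gripper_force: 0.0
```

```bash
python3 go.py 0.4727,-0.2979,0.025,-180; python3 go.py 0.4727,-0.2979,0.025,-180|head -1; python3 m.py|tail -1
```

```text
t 2.72 pos [ 0.472  -0.2997  0.1005] [-1.800e+02 -1.000e-01 -1.799e+02] j [-12.  16. -24.   0. -50. -78.] open 0.0871 F [ 0.4 -1.3  0.5] 0.0
0.4727,-0.2979,0.025,-180 -> [-0.0, -0.001, 0.002] [-0.07, 0.18, 7.55] rows 1.8
t 2.72 pos [ 0.472  -0.2997  0.1005] [-1.800e+02 -1.000e-01 -1.799e+02] j [-12.  16. -24.   0. -50. -78.] open 0.0871 F [ 0.4 -1.3  0.5] 0.0
tinR [ 0.4727 -0.2979  0.058 ]
```

>>> {"api": "play_rows", "payload": {
  "commands": [
    [[0,0,0,-0.05,0.18,3.8,8.7],[0,0,0,-0.05,0.18,7.5,8.7],[0,0,0,-0.05,0.18,7.5,8.7],[0,0,0,-0.05,0.18,7.5,5],[0,0,0,-0.05,0.18,7.5,5],[0,0,0,-0.05,0.18,7.5,5],[0,0,0,-0.05,0.18,7.5,5],[0,0,0,-0.05,0.18,7.5,5]]
  ]
}}

```text
clock: 3.43
tool_pos: [0.4737, -0.2986, 0.0275]
orientation: [-179.9, 0.2, -179.9]
force: [-0.9, -1.0, 9.3]
opening: 0.0651
gripper_force: 30.0
```

```bash
python3 go.py 0.4727,-0.2979,0.12,-180 0.6366,-0.2837,0.12,-180
```

```text
t 3.43 pos [ 0.4737 -0.2986  0.0275] [-179.9    0.2 -179.9] j [-12.  22. -28.   0. -40. -78.] open 0.0651 F [-0.9 -1.   9.3] 30.00637585442746
0.4727,-0.2979,0.12,-180 -> [-0.001, 0.003, 0.001] [0.07, 0.05, -9.25] rows 2.2
0.6366,-0.2837,0.12,-180 -> [-0.001, 0.003, 0.001] [-16.32, 1.45, -9.2] rows 4.5
```

>>> {"api": "play_rows", "payload": {
  "commands": [
    [[0,0,0,0,0,-4,5],[0,0,0,0,0,-8,5],[0,0,0,-4,0.4,-9.2,5],[0,0,0,-8,0.8,-9.2,5],[0,0,0,-12,1.2,-9.2,5],[0,0,0,-15,1.45,-9.2,5],[0,0.003,0,-16.3,1.45,-9.2,5],[0,0.003,0,-16.3,1.45,-9.2,5]]
  ]
}}

```text
clock: 4.1
tool_pos: [0.638, -0.2824, 0.1165]
orientation: [180.0, -0.2, -179.9]
force: [-0.1, -0.8, -4.3]
opening: 0.0655
gripper_force: 30.0
```

```bash
python3 go.py 0.637,-0.2837,0.034,-180
```

```text
t 4.1 pos [ 0.638  -0.2824  0.1165] [ 180.    -0.2 -179.9] j [ -8.  27.  -4.   0. -59. -82.] open 0.0655 F [-0.1 -0.8 -4.3] 29.997019059301238
0.637,-0.2837,0.034,-180 -> [0.0, -0.003, 0.002] [0.07, -0.13, 8.25] rows 2.0
```

>>> {"api": "play_rows", "payload": {
  "commands": [
    [[0,0,0,0.07,-0.1,3.5,5],[0,0,0,0.07,-0.1,6,5],[0,0,0,0.07,-0.1,7.2,5],[0,0,0,0.07,-0.1,7.9,5],[0,0,0,0.07,-0.1,8.2,5],[0,0,0,0.07,-0.1,8.2,5]]
  ]
}}

```text
clock: 4.6
tool_pos: [0.6345, -0.2843, 0.0355]
orientation: [-180.0, -0.2, -180.0]
force: [-0.1, -0.4, -2.9]
opening: 0.065
gripper_force: 30.0
```

```bash
python3 go.py 0.637,-0.2837,0.034,-180
```

```text
t 4.6 pos [ 0.6345 -0.2843  0.0355] [-180.    -0.2 -180. ] j [ -8.  32.  -9.   0. -50. -82.] open 0.065 F [-0.1 -0.4 -2.9] 29.997086178482277
0.637,-0.2837,0.034,-180 -> [-0.0, -0.003, 0.001] [-0.26, 0.06, 0.15] rows 0.1
```

>>> {"api": "play_rows", "payload": {
  "commands": [
    [[0,0,0,-0.2,0,0.2,5],[0,0,0,-0.2,0,0.2,5],[0,0,0,-0.2,0,0.2,8.1],[0,0,0,-0.2,0,0.2,8.1],[0,0,0,-0.2,0,0.2,8.1],[0,0,0,-0.2,0,-3,8.1],[0,0,0,-0.2,0,-7,8.7],[0,0,0,-0.2,0,-11,8.7]]
  ]
}}

```text
clock: 5.27
tool_pos: [0.6362, -0.2841, 0.1461]
orientation: [-180.0, -0.3, -180.0]
force: [0.8, -0.3, 0.0]
opening: 0.0857
gripper_force: 0.0
```

```bash
python3 go.py 0.4541,-0.1248,0.12,-175.1
```

```text
t 5.27 pos [ 0.6362 -0.2841  0.1461] [-180.    -0.3 -180. ] j [ -8.  26.  -2.   0. -62. -82.] open 0.0857 F [ 0.8 -0.3  0. ] 0.0
0.4541,-0.1248,0.12,-175.1 -> [0.0, -0.005, -0.085] [18.18, 15.95, 2.7] rows 5.8
```

>>> {"api": "play_rows", "payload": {
  "commands": [
    [[0,-0.005,-0.085,18.2,15.95,2.7,8.7],[0,-0.005,-0.085,18.2,15.95,2.7,8.7],[0,-0.005,-0.085,18.2,15.95,2.7,8.7],[0,-0.005,-0.085,18.2,15.95,2.7,8.7],[0,-0.005,-0.085,18.2,15.95,2.7,8.7],[0,-0.005,-0.085,18.2,15.95,2.7,8.7],[0,-0.005,-0.085,18.2,15.95,2.7,8.7],[0,-0.005,-0.085,18.2,15.95,2.7,8.7]]
  ]
}}

```text
clock: 5.93
tool_pos: [0.4539, -0.1238, 0.1199]
orientation: [180.0, 0.2, -174.9]
force: [0.2, -0.0, 0.3]
opening: 0.0869
gripper_force: 0.0
```

```bash
python3 go.py 0.4541,-0.1248,0.018,-175.1; python3 -c "
from h import *
p=ctrl.snapshot('top');cv2.imwrite('pics/c2.png',cv2.resize(p['color'][135:285,285:475,::-1],None,fx=4,fy=4,interpolation=cv2.INTER_CUBIC))"
```

```text
t 5.93 pos [ 0.4539 -0.1238  0.1199] [ 180.     0.2 -174.9] j [  9.   7. -33.   0. -50. -94.] open 0.0869 F [ 0.2 -0.   0.3] 0.0
0.4541,-0.1248,0.018,-175.1 -> [0.0, 0.004, 0.003] [0.03, -0.1, 10.19] rows 2.4
```

View pics/c2.png

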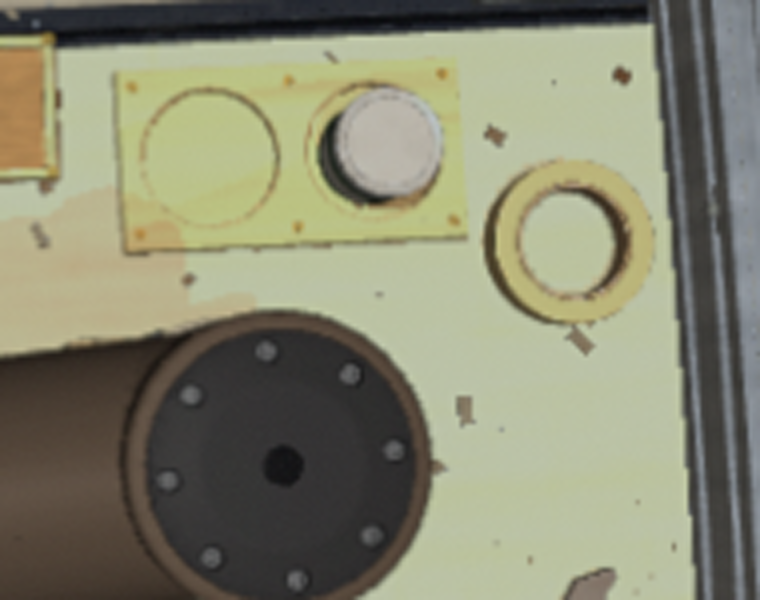

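The tin sits in the right recess (lid at crop (388,141)), offset only as parallax explains. Next is the cream block.

>>> {"api": "play_rows", "payload": {
  "commands": [
    [[0,0.004,0,0.03,-0.1,4,8.7],[0,0.004,0,0.03,-0.1,8,8.7],[0,0.004,0,0.03,-0.1,10.1,8.7],[0,0.004,0,0.03,-0.1,10.1,4],[0,0.004,0,0.03,-0.1,10.1,4],[0,0.004,0,0.03,-0.1,10.1,4],[0,0.004,0,0.03,-0.1,10.1,4],[0,0.004,0,0.03,-0.1,10.1,4]]
  ]
}}

```text
clock: 6.65
tool_pos: [0.4558, -0.1257, 0.0192]
orientation: [180.0, 0.0, -175.1]
force: [0.1, 0.4, -0.2]
opening: 0.0591
gripper_force: 0.0
```

```bash
python3 -c "
from h import *
p=ctrl.snapshot('top');print(w(p,(285+388/4-.4,135+141/4-.4),.064))"; python3 go.py 0.4541,-0.1248,0.13,-175.1 0.6548,-0.005,0.13,-86.8
```

```text
[ 0.63582006 -0.28227013  0.064     ]
t 6.7 pos [ 0.4557 -0.1256  0.0191] [ 180.     0.  -175.1] j [  9.  16. -39.  -0. -35. -94.] open 0.0551 F [0.3 1.4 0.6] 0.46112741343677044
0.4541,-0.1248,0.13,-175.1 -> [0.0, 0.0, 0.0] [0.14, 0.1, -11.09] rows 2.7
0.6548,-0.005,0.13,-86.8 -> [-0.0, 0.001, -1.541] [-20.88, 10.32, -11.08] rows 12.3
```

>>> {"api": "play_rows", "payload": {
  "commands": [
    [[0,0,0,0,0,0,4],[0,0,0,0,0,0,4],[0,0,0,0,0,-4,4],[0,0,0,0,0,-8,4],[0,0,0,0,0,-11.1,4],[0,0,-0.12,-1.7,0.8,-11.1,4],[0,0,-0.24,-3.4,1.6,-11.1,4],[0,0,-0.36,-5.1,2.4,-11.1,4]]
  ]
}}

```text
clock: 7.37
tool_pos: [0.5043, -0.097, 0.1302]
orientation: [180.0, 0.0, -154.2]
force: [-0.5, -0.7, -1.3]
opening: 0.055
gripper_force: 30.0
```

```bash
python3 go.py 0.6548,-0.005,0.13,-86.8
```

```text
t 7.37 pos [ 0.5043 -0.097   0.1302] [ 180.     0.  -154.2] j [ 11.  10. -27.  -0. -52. -75.] open 0.055 F [-0.5 -0.7 -1.3] 29.993921220302582
0.6548,-0.005,0.13,-86.8 -> [0.0, 0.001, -1.176] [-17.56, 1.72, 0.03] rows 9.4
```

>>> {"api": "play_rows", "payload": {
  "commands": [
    [[0,0,-1.176,-17.6,1.7,0,4],[0,0,-1.176,-17.6,1.7,0,4],[0,0,-1.176,-17.6,1.7,0,4],[0,0,-1.176,-17.6,1.7,0,4],[0,0,-1.176,-17.6,1.7,0,4],[0,0,-1.176,-17.6,1.7,0,4],[0,0,-1.176,-17.6,1.7,0,4],[0,0,-1.176,-17.6,1.7,0,4]]
  ]
}}

```text
clock: 8.03
tool_pos: [0.6548, -0.0059, 0.1279]
orientation: [179.8, -0.0, -96.8]
force: [-0.6, -1.1, -0.6]
opening: 0.055
gripper_force: 30.0
```

```bash
python3 go.py 0.6548,-0.005,0.09,-86.8
```

```text
t 8.03 pos [ 0.6548 -0.0059  0.1279] [179.8  -0.  -96.8] j [ 16.  23.  -9.  -0. -58. -23.] open 0.055 F [-0.6 -1.1 -0.6] 29.993879199028015
0.6548,-0.005,0.09,-86.8 -> [0.003, -0.0, -0.174] [-0.09, -0.0, 3.79] rows 1.4
```

>>> {"api": "play_rows", "payload": {
  "commands": [
    [[0,0,-0.174,0,0,0,4],[0,0,-0.174,0,0,1,4],[0,0,-0.174,0,0,3.8,4],[0,0,-0.174,0,0,3.8,4],[0,0,-0.174,0,0,3.8,4]]
  ]
}}

```text
clock: 8.45
tool_pos: [0.6535, -0.0065, 0.0892]
orientation: [179.6, -0.0, -87.2]
force: [0.6, -0.8, -0.9]
opening: 0.0545
gripper_force: 30.0
```

```bash
python3 go.py 0.6548,-0.005,0.026,-86.8
```

```text
t 8.45 pos [ 0.6535 -0.0065  0.0892] [179.6  -0.  -87.2] j [ 16.  25. -11.  -0. -54. -14.] open 0.0545 F [ 0.6 -0.8 -0.9] 29.999647736549377
0.6548,-0.005,0.026,-86.8 -> [0.006, -0.001, -0.008] [-0.15, -0.17, 6.32] rows 1.5
```

>>> {"api": "play_rows", "payload": {
  "commands": [
    [[0.005,0,-0.008,-0.1,-0.1,3,4],[0.005,0,-0.008,-0.1,-0.1,5,4],[0.005,0,-0.008,-0.1,-0.1,5.9,4],[0.005,0,-0.008,-0.1,-0.1,6.3,4],[0.005,0,-0.008,-0.1,-0.1,6.4,4],[0.005,0,-0.008,-0.1,-0.1,6.4,4]]
  ]
}}

```text
clock: 8.95
tool_pos: [0.6566, -0.0051, 0.0274]
orientation: [-179.8, 0.0, -86.7]
force: [-0.7, -0.8, -1.3]
opening: 0.0554
gripper_force: 30.0
```

>>> {"api": "play_rows", "payload": {
  "commands": [
    [[0,0,0,0,0,0.2,4],[0,0,0,0,0,0.2,4],[0,0,0,0,0,0.2,8.2],[0,0,0,0,0,0.2,8.2],[0,0,0,0,0,0.2,8.2],[0,0,0,0,0,-3,8.2],[0,0,0,0,0,-7,8.7],[0,0,0,0,0,-11,8.7]]
  ]
}}

```text
clock: 9.62
tool_pos: [0.6545, -0.0055, 0.1367]
orientation: [180.0, -0.0, -86.7]
force: [1.2, -0.6, -0.1]
opening: 0.0855
gripper_force: 0.0
```

```bash
python3 go.py 0.4586,0.1351,0.13,-180
```

```text
t 9.62 pos [ 0.6545 -0.0055  0.1367] [180.   -0.  -86.7] j [ 17.  22.  -9.   0. -59. -13.] open 0.0855 F [ 1.2 -0.6 -0.1] 0.0
0.4586,0.1351,0.13,-180 -> [-0.0, -0.001, 1.628] [-15.15, 18.76, 0.66] rows 13.0
```

```bash
python3 go.py 0.4586,0.1351,0.13,-86.7
```

```text
t 9.62 pos [ 0.6545 -0.0055  0.1367] [180.   -0.  -86.7] j [ 17.  22.  -9.   0. -59. -13.] open 0.0855 F [ 1.2 -0.6 -0.1] 0.0
0.4586,0.1351,0.13,-86.7 -> [0.0, -0.001, -0.001] [-15.15, 18.76, 0.66] rows 5.8
```

>>> {"api": "play_rows", "payload": {
  "commands": [
    [[0,0,0,-15.15,18.8,0.6,8.7],[0,0,0,-15.15,18.8,0.6,8.7],[0,0,0,-15.15,18.8,0.6,8.7],[0,0,0,-15.15,18.8,0.6,8.7],[0,0,0,-15.15,18.8,0.6,8.7],[0,0,0,-15.15,18.8,0.6,8.7],[0,0,0,-15.15,18.8,0.6,8.7],[0,0,0,-15.15,18.8,0.6,8.7]]
  ]
}}

```text
clock: 10.28
tool_pos: [0.4583, 0.1365, 0.1305]
orientation: [-179.8, 0.1, -86.5]
force: [0.7, -0.2, -0.2]
opening: 0.087
gripper_force: 0.0
```

```bash
python3 go.py 0.4586,0.1351,0.026,-86.7; python3 -c "
from h import *
p=ctrl.snapshot('top');cv2.imwrite('pics/c3.png',cv2.resize(p['color'][135:285,215:405,::-1],None,fx=4,fy=4,interpolation=cv2.INTER_CUBIC))"
```

```text
t 10.28 pos [0.4583 0.1365 0.1305] [-1.798e+02  1.000e-01 -8.650e+01] j [ 40.   7. -31.   0. -51. -37.] open 0.087 F [ 0.7 -0.2 -0.2] 0.0
0.4586,0.1351,0.026,-86.7 -> [-0.004, 0.001, 0.003] [0.15, 0.01, 10.45] rows 2.5
```

View pics/c3.png

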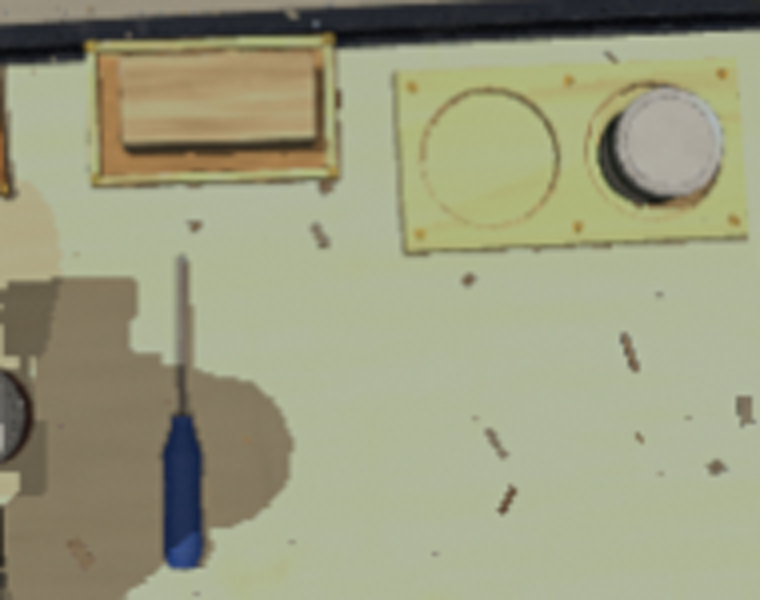

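The cream block lies in its tray, well within the rim, and the right tin is seated. On to the left tin.

>>> {"api": "play_rows", "payload": {
  "commands": [
    [[0,0,0,0.1,0,4,8.7],[0,0,0,0.1,0,8,8.7],[0,0,0,0.1,0,10.4,8.7],[0,0,0,0.1,0,10.4,8.7],[0,0,0,0.1,0,10.4,5],[0,0,0,0.1,0,10.4,5],[0,0,0,0.1,0,10.4,5],[0,0,0,0.1,0,10.4,5]]
  ]
}}

```text
clock: 11.0
tool_pos: [0.4601, 0.1346, 0.0272]
orientation: [-179.8, 0.1, -86.8]
force: [-3.4, -0.6, 1.8]
opening: 0.0658
gripper_force: 2.3
```

>>> {"api": "play_rows", "payload": {
  "commands": [
    [[0,0,0,0,0,0,5],[0,0,0,0,0,-3,5],[0,0,0,0,0,-7,5],[0,0,0,0,0,-11,5],[0,0,0,0,0,-11,5]]
  ]
}}

```text
clock: 11.42
tool_pos: [0.4631, 0.1367, 0.1437]
orientation: [-179.2, 0.3, -86.6]
force: [1.7, 0.8, -3.4]
opening: 0.0652
gripper_force: 30.0
```

```bash
python3 go.py 0.629,-0.1801,0.13,-86.7
```

```text
t 11.42 pos [0.4631 0.1367 0.1437] [-179.2    0.3  -86.6] j [ 40.   6. -30.   0. -53. -37.] open 0.0652 F [ 1.7  0.8 -3.4] 29.99971880024532
0.629,-0.1801,0.13,-86.7 -> [-0.014, 0.006, 0.001] [32.6, -14.68, 1.38] rows 8.6
```

>>> {"api": "play_rows", "payload": {
  "commands": [
    [[0,0,0,32.6,-14.7,1.2,5],[0,0,0,32.6,-14.7,1.2,5],[0,0,0,32.6,-14.7,1.2,5],[0,0,0,32.6,-14.7,1.2,5],[0,0,0,32.6,-14.7,1.2,5],[0,0,0,32.6,-14.7,1.2,5],[0,0,0,32.6,-14.7,1.2,5],[0,0,0,32.6,-14.7,1.2,5]]
  ]
}}

```text
clock: 12.08
tool_pos: [0.6136, -0.163, 0.1249]
orientation: [-179.8, 0.0, -86.7]
force: [1.4, 1.1, -2.9]
opening: 0.0654
gripper_force: 30.0
```

>>> {"api": "play_rows", "payload": {
  "commands": [
    [[0,0,0,2.9,-1.3,0,5],[0,0,0,2.9,-1.3,0,5],[0,0,0,2.9,-1.3,0,5]]
  ]
}}

```text
clock: 12.33
tool_pos: [0.6276, -0.191, 0.1239]
orientation: [-179.9, 0.0, -86.9]
force: [-0.4, 0.4, -3.5]
opening: 0.0654
gripper_force: 30.0
```

```bash
python3 go.py 0.629,-0.1801,0.034,-86.7
```

```text
t 12.33 pos [ 0.6276 -0.191   0.1239] [-179.9    0.   -86.9] j [  0.  23.  -9.  -0. -57.   3.] open 0.0654 F [-0.4  0.4 -3.5] 29.99926030577626
0.629,-0.1801,0.034,-86.7 -> [-0.001, 0.0, -0.004] [-1.08, -0.19, 8.99] rows 2.2
```

Overshot by 1 cm, since I ran the second call without checking. I'll correct it before going down.

>>> {"api": "play_rows", "payload": {
  "commands": [
    [[0,0,0,-1.1,-0.2,0,5],[0,0,0,-1.1,-0.2,3,5],[0,0,0,-1.1,-0.2,5,5],[0,0,0,-1.1,-0.2,5,5]]
  ]
}}

```text
clock: 12.67
tool_pos: [0.6259, -0.1759, 0.0709]
orientation: [179.8, 0.1, -86.7]
force: [-0.6, 0.2, -4.7]
opening: 0.0653
gripper_force: 30.0
```

```bash
python3 go.py 0.629,-0.1801,0.034,-86.7
```

```text
t 12.67 pos [ 0.6259 -0.1759  0.0709] [ 1.798e+02  1.000e-01 -8.670e+01] j [  1.  26. -13.  -0. -51.   2.] open 0.0653 F [-0.6  0.2 -4.7] 29.999279294279404
0.629,-0.1801,0.034,-86.7 -> [0.004, 0.002, -0.0] [0.45, -0.3, 3.69] rows 0.9
```

>>> {"api": "play_rows", "payload": {
  "commands": [
    [[0,0,0,0.35,-0.2,0.5,5],[0,0,0,0.35,-0.2,2,5],[0,0,0,0.35,-0.2,3,5],[0,0,0,0.35,-0.2,3.5,5],[0,0,0,0.35,-0.2,3.5,5],[0,0,0,0.35,-0.2,3.5,5]]
  ]
}}

```text
clock: 13.17
tool_pos: [0.6318, -0.1815, 0.0404]
orientation: [-179.9, -0.0, -86.7]
force: [0.3, -0.6, -3.0]
opening: 0.0651
gripper_force: 30.0
```

```bash
python3 go.py 0.629,-0.1801,0.033,-86.7
```

```text
t 13.17 pos [ 0.6318 -0.1815  0.0404] [-179.9   -0.   -86.7] j [  1.  28. -14.   0. -48.   2.] open 0.0651 F [ 0.3 -0.6 -3. ] 29.999466195877176
0.629,-0.1801,0.033,-86.7 -> [-0.003, -0.0, -0.0] [-0.16, 0.27, 0.74] rows 0.2
```

>>> {"api": "play_rows", "payload": {
  "commands": [
    [[0,0,0,-0.1,0.1,0.4,5],[0,0,0,-0.1,0.1,0.6,5],[0,0,0,-0.1,0.1,0.6,5],[0,0,0,-0.1,0.1,0.6,5]]
  ]
}}

```text
clock: 13.5
tool_pos: [0.6305, -0.1807, 0.034]
orientation: [-179.9, -0.0, -86.7]
force: [-0.4, -0.4, -3.3]
opening: 0.065
gripper_force: 30.0
```

>>> {"api": "play_rows", "payload": {
  "commands": [
    [[0,0,0,0,0,0.1,5],[0,0,0,0,0,0.1,5],[0,0,0,0,0,0.1,8.3],[0,0,0,0,0,0.1,8.3],[0,0,0,0,0,0.1,8.3],[0,0,0,0,0,-3,8.3],[0,0,0,0,0,-7,8.7],[0,0,0,0,0,-11,8.7]]
  ]
}}

```text
clock: 14.17
tool_pos: [0.6295, -0.1807, 0.1444]
orientation: [180.0, -0.0, -86.7]
force: [1.5, -0.3, -0.7]
opening: 0.0864
gripper_force: 0.0
```

```bash
python3 go.py 0.4535,0.325,0.14,-23.6
```

```text
t 14.17 pos [ 0.6295 -0.1807  0.1444] [180.   -0.  -86.7] j [  1.  22.  -8.   0. -60.   2.] open 0.0864 F [ 1.5 -0.3 -0.7] 0.0
0.4535,0.325,0.14,-23.6 -> [0.0, -0.0, -1.102] [-51.49, 14.7, 0.44] rows 12.8
```

>>> {"api": "play_rows", "payload": {
  "commands": [
    [[0,0,-1.102,-51.5,14.7,0.4,8.7],[0,0,-1.102,-51.5,14.7,0.4,8.7],[0,0,-1.102,-51.5,14.7,0.4,8.7],[0,0,-1.102,-51.5,14.7,0.4,8.7],[0,0,-1.102,-51.5,14.7,0.4,8.7],[0,0,-1.102,-51.5,14.7,0.4,8.7],[0,0,-1.102,-51.5,14.7,0.4,8.7],[0,0,-1.102,-51.5,14.7,0.4,8.7]]
  ]
}}

```text
clock: 14.83
tool_pos: [0.52, 0.136, 0.1418]
orientation: [-179.9, -0.2, -29.1]
force: [1.2, 0.7, 0.0]
opening: 0.0869
gripper_force: 0.0
```

```bash
python3 go.py 0.4535,0.325,0.14,-23.6
```

```text
t 14.83 pos [0.52   0.136  0.1418] [-179.9   -0.2  -29.1] j [ 36.  12. -24.   0. -54.  25.] open 0.0869 F [1.2 0.7 0. ] 0.0
0.4535,0.325,0.14,-23.6 -> [-0.002, -0.003, -0.096] [-15.0, -13.29, 0.17] rows 4.8
```

>>> {"api": "play_rows", "payload": {
  "commands": [
    [[0,0,-0.08,-14.5,-12.8,0,8.7],[0,0,-0.08,-14.5,-12.8,0,8.7],[0,0,-0.08,-14.5,-12.8,0,8.7],[0,0,-0.08,-14.5,-12.8,0,8.7],[0,0,-0.08,-14.5,-12.8,0,8.7],[0,0,-0.08,-14.5,-12.8,0,8.7],[0,0,-0.08,-14.5,-12.8,0,8.7],[0,0,-0.08,-14.5,-12.8,0,8.7]]
  ]
}}

```text
clock: 15.5
tool_pos: [0.4572, 0.3168, 0.1411]
orientation: [-179.9, -0.1, -24.8]
force: [0.1, -0.1, -0.4]
opening: 0.0869
gripper_force: 0.0
```

```bash
python3 go.py 0.4535,0.325,0.06,-23.6
```

```text
t 15.5 pos [0.4572 0.3168 0.1411] [-1.799e+02 -1.000e-01 -2.480e+01] j [ 55.  14. -21.   0. -55.  10.] open 0.0869 F [ 0.1 -0.1 -0.4] 0.0
0.4535,0.325,0.06,-23.6 -> [-0.001, -0.002, -0.021] [-0.7, -0.57, 8.11] rows 2.0
```

>>> {"api": "play_rows", "payload": {
  "commands": [
    [[0,0,-0.02,-0.7,-0.57,4,8.7],[0,0,-0.02,-0.7,-0.57,8.1,8.7],[0,0,-0.02,-0.7,-0.57,8.1,8.7],[0,0,-0.02,-0.7,-0.57,8.1,8.7]]
  ]
}}

```text
clock: 15.83
tool_pos: [0.4532, 0.3227, 0.0589]
orientation: [179.8, -0.1, -23.8]
force: [0.3, -0.2, 1.0]
opening: 0.0873
gripper_force: 0.0
```

```bash
python3 go.py 0.4535,0.325,0.015,-23.6
```

```text
t 15.83 pos [0.4532 0.3227 0.0589] [ 1.798e+02 -1.000e-01 -2.380e+01] j [ 56.  19. -26.   0. -45.  10.] open 0.0873 F [ 0.3 -0.2  1. ] 0.0
0.4535,0.325,0.015,-23.6 -> [0.004, -0.001, -0.003] [-0.07, -0.24, 4.39] rows 1.1
```

>>> {"api": "play_rows", "payload": {
  "commands": [
    [[0.002,0,0,0,-0.15,2.5,8.7],[0.002,0,0,0,-0.15,4.3,8.7],[0.002,0,0,0,-0.15,4.3,3.5],[0.002,0,0,0,-0.15,4.3,3.5],[0.002,0,0,0,-0.15,4.3,3.5],[0.002,0,0,0,-0.15,4.3,3.5],[0.002,0,0,0,-0.15,4.3,3.5],[0.002,0,0,0,-0.15,4.3,3.5]]
  ]
}}

```text
clock: 16.5
tool_pos: [0.4547, 0.3269, 0.0182]
orientation: [-179.7, -0.1, -23.7]
force: [0.8, -0.2, -0.3]
opening: 0.0526
gripper_force: 0.0
```

>>> {"api": "play_rows", "payload": {
  "commands": [
    [[0,0,0,0,0,0,3.5],[0,0,0,0,0,0,3.5],[0,0,0,0,0,0,3.5]]
  ]
}}

```text
clock: 16.75
tool_pos: [0.4542, 0.3261, 0.0177]
orientation: [-179.9, -0.1, -23.7]
force: [-2.7, -1.9, 5.7]
opening: 0.0458
gripper_force: 30.0
```

Gripped at 46 mm. Lift, then carry to the tray, turning −60°.

>>> {"api": "play_rows", "payload": {
  "commands": [
    [[0,0,0,0,0,-2,3.5],[0,0,0,0,0,-5,3.5],[0,0,0,0,0,-8,3.5],[0,0,0,0,0,-9,3.5],[0,0,0,0,0,-9,3.5]]
  ]
}}

```text
clock: 17.17
tool_pos: [0.4547, 0.3274, 0.1091]
orientation: [-179.6, -0.2, -23.7]
force: [0.8, -0.3, -7.3]
opening: 0.0457
gripper_force: 29.9
```

```bash
python3 go.py 0.63,0.2245,0.11,-83.4
```

```text
t 17.17 pos [0.4547 0.3274 0.1091] [-179.6   -0.2  -23.7] j [ 56.  16. -23.   0. -51.  10.] open 0.0457 F [ 0.8 -0.3 -7.3] 29.919091151095927
0.63,0.2245,0.11,-83.4 -> [-0.008, 0.001, 1.042] [20.19, 2.37, -0.05] rows 8.3
```

>>> {"api": "play_rows", "payload": {
  "commands": [
    [[0,0,1.042,20.2,2.4,0,3.5],[0,0,1.042,20.2,2.4,0,3.5],[0,0,1.042,20.2,2.4,0,3.5],[0,0,1.042,20.2,2.4,0,3.5],[0,0,1.042,20.2,2.4,0,3.5],[0,0,1.042,20.2,2.4,0,3.5],[0,0,1.042,20.2,2.4,0,3.5],[0,0,1.042,20.2,2.4,0,3.5]]
  ]
}}

```text
clock: 17.83
tool_pos: [0.628, 0.2212, 0.1029]
orientation: [179.9, -0.0, -81.5]
force: [-0.4, 0.2, -7.0]
opening: 0.0458
gripper_force: 30.0
```

>>> {"api": "play_rows", "payload": {
  "commands": [
    [[0,0,0,0,0,0,3.5],[0,0,0,0,0,0,3.5]]
  ]
}}

```text
clock: 18.0
tool_pos: [0.628, 0.2224, 0.1045]
orientation: [180.0, 0.0, -80.8]
force: [-0.3, 0.7, -7.2]
opening: 0.0455
gripper_force: 30.0
```

```bash
python3 go.py 0.63,0.2245,0.06,-83.4
```

```text
t 18.0 pos [0.628  0.2224 0.1045] [180.    0.  -80.8] j [ 36.  25.  -9.  -0. -56. -27.] open 0.0455 F [-0.3  0.7 -7.2] 29.982142809967627
0.63,0.2245,0.06,-83.4 -> [0.0, 0.0, 0.045] [-0.18, -0.23, 4.45] rows 1.1
```

>>> {"api": "play_rows", "payload": {
  "commands": [
    [[0,0,0.045,-0.2,-0.2,2,3.5],[0,0,0.045,-0.2,-0.2,4.4,3.5],[0,0,0.045,-0.2,-0.2,4.4,3.5],[0,0,0.045,-0.2,-0.2,4.4,3.5]]
  ]
}}

```text
clock: 18.33
tool_pos: [0.6293, 0.2246, 0.0612]
orientation: [179.9, -0.0, -83.4]
force: [0.1, 0.9, -7.4]
opening: 0.0459
gripper_force: 30.0
```

```bash
python3 go.py 0.63,0.2245,0.025,-83.4
```

```text
t 18.33 pos [0.6293 0.2246 0.0612] [179.9  -0.  -83.4] j [ 36.  28. -11.  -0. -51. -30.] open 0.0459 F [ 0.1  0.9 -7.4] 29.981718340786756
0.63,0.2245,0.025,-83.4 -> [0.001, -0.001, 0.0] [0.01, -0.07, 3.62] rows 0.9
```

>>> {"api": "play_rows", "payload": {
  "commands": [
    [[0,0,0,0,0,2,3.5],[0,0,0,0,0,3,3.5],[0,0,0,0,0,3.4,3.5],[0,0,0,0,0,3.6,3.5],[0,0,0,0,0,3.6,3.5]]
  ]
}}

```text
clock: 18.75
tool_pos: [0.6313, 0.2255, 0.0276]
orientation: [-179.8, 0.1, -83.5]
force: [0.2, -0.5, -7.7]
opening: 0.0454
gripper_force: 30.0
```

>>> {"api": "play_rows", "payload": {
  "commands": [
    [[0,0,0,0,0,0.2,3.5],[0,0,0,0,0,0.2,3.5],[0,0,0,0,0,0.2,3.5]]
  ]
}}

```text
clock: 19.0
tool_pos: [0.6315, 0.2256, 0.026]
orientation: [-179.8, 0.1, -83.6]
force: [-0.2, 1.3, -7.1]
opening: 0.0456
gripper_force: 30.0
```

>>> {"api": "play_rows", "payload": {
  "commands": [
    [[0,0,0,0,0,0.15,3.5],[0,0,0,0,0,0.15,3.5],[0,0,0,0,0,0.15,8.2],[0,0,0,0,0,0.15,8.2],[0,0,0,0,0,0.15,8.2],[0,0,0,0,0,-3,8.2],[0,0,0,0,0,-7,8.7],[0,0,0,0,0,-11,8.7]]
  ]
}}

```text
clock: 19.67
tool_pos: [0.6305, 0.2248, 0.1364]
orientation: [-179.9, 0.0, -83.6]
force: [2.1, 0.6, 0.6]
opening: 0.0805
gripper_force: 0.0
```

>>> {"api": "play_rows", "payload": {
  "commands": [
    [[0,0,0,-5,15,-3,8.7],[0,0,0,-5,15,-3,8.7],[0,0,0,-5,15,-3,8.7],[0,0,0,-5,15,-3,8.7],[0,0,0,-5,15,-3,8.7],[0,0,0,-5,15,-3,8.7],[0,0,0,-5,15,-3,8.7]]
  ]
}}

```text
clock: 20.25
tool_pos: [0.4766, 0.2587, 0.166]
orientation: [-179.7, 0.2, -83.5]
force: [-0.1, 0.5, -0.0]
opening: 0.0871
gripper_force: 0.0
```

```bash
python3 -c "
from h import *
p=ctrl.snapshot('top');cv2.imwrite('pics/f1.png',cv2.resize(p['color'][135:285,115:315,::-1],None,fx=4,fy=4,interpolation=cv2.INTER_CUBIC))
cv2.imwrite('pics/f2.png',cv2.resize(p['color'][135:285,285:475,::-1],None,fx=4,fy=4,interpolation=cv2.INTER_CUBIC))"
```

```text
(no output)
```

View pics/f1.png

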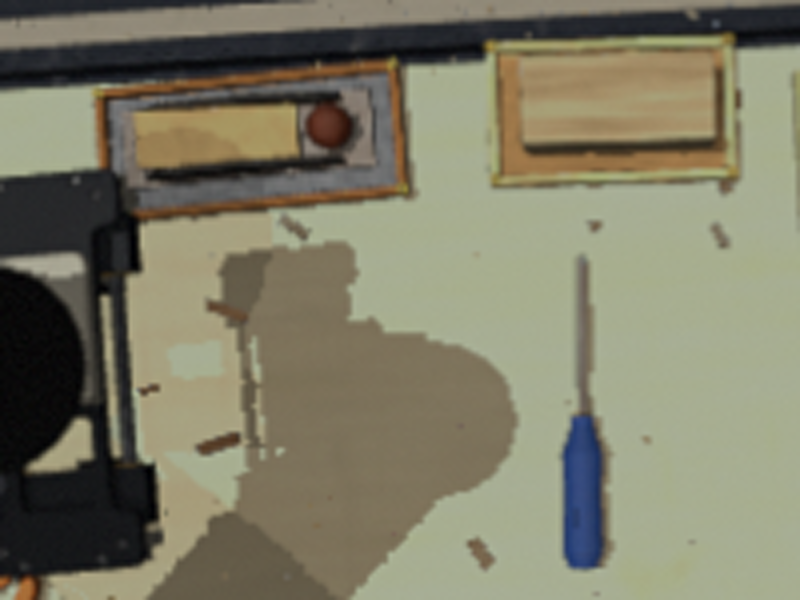

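View pics/f2.png

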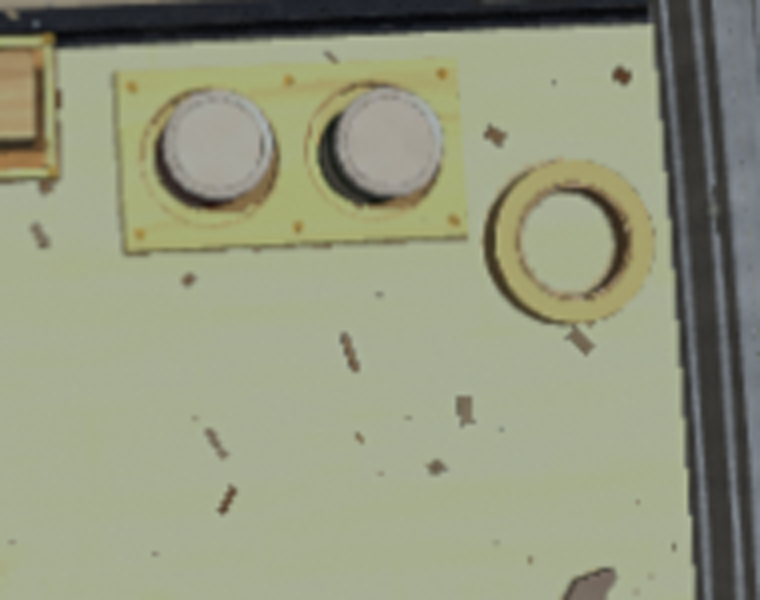

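The pictures show the plane flat in the long tray (centre about (250,140)) and the block in the short tray. Both tins are in their recesses, and the screwdriver and tape have not moved. Handing in.

```bash
python3 -c "
from plant import ctrl
print(ctrl.close_job())"
```

```text
the job is handed in; nothing more can be done
None
```

The job is handed in at about 20 s: the last pictures show both tins in their recesses, the plane and cream block flat in their trays, and the screwdriver and tape roll where they lay; the hand-in returned no verdict.

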